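# Lay the feed roller in its cradle and open the safety-capped roller cleaner

### The arm

A 7-joint arm with a two-finger parallel gripper is mounted at the origin on the work surface. World frame = base frame: x ahead of the robot, y to its left, z up, the work surface at z = 0. Lengths are in mm, angles in rad, forces in N, time in s.
With the tool pointing down it reaches from about 400 to 875 mm from the base axis. Payload 4.4 kg.
Tool frame: the origin (TCP) lies at the very end of the fingers, on their centre line; the grasp point (between the pads) lies 19 mm behind it; z points along the fingers, y is the direction in which the jaws open and shut (so a half turn about z gives the same grasp; the last joint's range is limited). The gripper opens to 85 mm and grips with 20 to 120 N. Pads are 22 mm wide; open, the fingers measure 114 mm over their backs; the gripper's body (76 mm by 85 mm) begins 54 mm behind the grasp point. The pads swing forward as they close: fully open they stand 13 mm farther back than shut.
Start: joints at [-1.379, 0.628, 0.038, 1.517, -0.027, 0.996, -0.02], TCP at [165.695, 628.54, 231.313] pointing down, gripper open.
Joint ranges: [-3.06, 3.06], [-0.37, 2.12], [-1.25, 1.32], [0.18, 2.47], [-1.1, 4.24], [0.23, 1.98], [-2.94, 2.94]. Speed limits (rad/s): [2.57, 2.57, 3.14, 3.14, 3.14, 3.14, 3.14].

### API

Orientations are given as [roll, pitch, yaw] about the fixed x, y, z axes, in that order (R = Rz(yaw) Ry(pitch) Rx(roll)).
In Python, from cell import ctrl gives the robot as it stands.
- The arm moves only by the shell command python3 -m crank 'ROWS' [OPENING]. ROWS is JSON, a list that holds one entry, the list of rows, each a list of 6 numbers: the shift along the tool's x, y, z in units of 30 mm (1.0 is 30 mm), then the turn, a rotation vector about the tool's x, y, z in units of 6 degrees (1.0 is 6 degrees). In form: [[[tx, ty, tz, rx, ry, rz], ...]]. A call has 1 to 12 rows; each row shifts and turns the pose as measured when the row begins, along the tool's axes as they then stand; what a row does not reach is not made up. A row lasts 1/12 s, in which the tool goes at most 41.7 mm and 7.16 degrees, less where a joint would pass 70% of its speed; a pose out of reach is approached as far as the arm can. A call is refused whole if a number of a shift passes 1 or a number of a turn 1, either way. A call with a gripper value outside its range is refused whole. OPENING is the gripper command: -1 is fully open, 1 is shut, values between are in proportion, set as the call begins (- or left out, the last holds). The fingers move at their own pace and stop on an object; the grip force is fixed at half the most. Time passes only in rows, so rows that do not move let the fingers close. It gives the time, the measured TCP pose, the force and the opening at its end, in the units of the state.
- ctrl.read_state(): the state, without advancing time (a new reading comes with each control period).
- ctrl.get_image(name): name is "scene" or "top" or "wrist"; returns a dict with "color" (400x640x3 uint8, red, green, blue), "depth" (400x640 float32, mm along the optical axis (not along the pixel's ray), 0 where there is no reading), "camera_matrix" (3x3 intrinsics, pixels), "R" (3x3) and "t" (3): a world point X has camera coordinates R X + t. Camera axes: x right, y down, z forward; pixel columns grow to the right and rows downward; lengths in mm; the calibration is good to about 2 mm. A picture is of the moment at which its call begins.
- ctrl.finish_job(): hands the job in, once; it reports no verdict.
Trained networks look in a picture, given as the dict that the camera call returned (one of the last four; its "shot" number tells which), for a name from the list of things; names that differ only in an ending like _2 or _b are one class to them, and where a whole thing is asked for, a point or a joint stands for the part that bears it (a point fixed in the world has none). Each returns a list of dicts, best first, with "conf" (0 to 1); they miss things now and then, are a little off and sometimes report something else, mostly with a low value. They report only what shows in the picture. A call takes as long as a camera call. They do not tell look-alikes from the thing itself.
- ctrl.search_frame(query, picture): "extent" ([centre column, centre row, width, height] in pixels, round what is visible of it).
The state is a dict: "clock": time; "qpos": joint angles; "qd": joint speeds; "tau": joint torques, N m; "eef_pos": TCP position; "tool_rot": TCP orientation; "force": force on the tool from outside, world axes, zero at the start; "torque": the same for the moment, N m; "width": finger opening in mm.
Only numpy, scipy, OpenCV 4.12 (cv2) and the standard library are available. Lean on these libraries where they do the work, as an engineer would, in place of code of your own. Each camera call takes 0.05 s, during which the arm holds its last target. There are 200 camera calls.

### The job

Get ready to clean the copier's feed roller: lay the roller that stands on its end down on its side in the V cradle, about centred along it, and let go of it. Then open the cleaner bottle's push-and-turn safety cap: press it down, keep it down while twisting it a quarter turn anticlockwise, and lift it off. Finish while still holding the cap in the gripper, level, straight above the bottle and about 6 cm higher than where it sat, and leave the other things on the counter where they are.

Things in the scene. Friction and masses are not known exactly. Their poses are not given: they have to be found in the camera images.
- roller: Paper feed roller: a plain cylinder of black rubber with grey end faces, 32 mm in diameter, 120 mm long, about 0.18 kg, standing loose on its end on the counter at the start. Origin at the centre of the end it stands on; its z axis runs along the cylinder towards the other end. Both ends are alike.
- roller_mid (a point): Middle of the roller, on its axis, 60 mm from either end.
- cradle: Grey cradle fixed to the counter, on the left or right: base plate 116 x 70 x 8 mm with two low V saddles (90 degrees, open to the top, 12 mm thick, centred 44 mm either side of the middle, tops about 6 mm below a lying roller's axis, 40 mm wide). Origin: centre of the underside. Its x axis: the direction the roller lies along (either way). 76 mm of free length between saddles for the fingers.
- cradle_seat (a point): Where the middle of the roller is when it lies centred in the cradle: 55 mm above the counter, over the cradle's origin; axes as the cradle's.
- bottle: White plastic cleaner bottle, body 88 x 70 mm, clamped in a steel bracket (120 x 120 mm foot) screwed to the counter, on the left or right; it neither moves nor turns. Origin: centre of the bracket's underside, on the counter; z is the upright axis of bottle and cap. Shoulder 150 mm above the counter, locked cap from 168 to 198 mm, neck and spring disc under the cap to 192 mm.
- cap: Loose round ribbed grey safety cap, 52 mm in diameter, 30 mm tall, 40 g, locked on the bottle's neck. Origin: centre of its lower rim, z up. Hollow, with two inner lugs under flanges of the neck. Pulling or turning it unpressed is blocked. Grip it from above by its sides; it has 2 to 3 mm of sideways play.
- cap_top (a point): Centre of the cap's flat top, 30 mm above its origin. Pressed 5 mm or more (9 at most) the cap turns anticlockwise seen from above (yaw grows). Turned 65 to 130 degrees from the locked position it lifts straight off (26 mm of lift clears the neck). Hard stops end the turn at about 130 degrees and block turning clockwise.
- spring (a joint): How far the spring disc under the cap is pressed down, m: 0 at rest, up to 0.009 at the bottom. It pushes up with 4 N at 0, 8 N at 0.005 and 11 N at 0.009.
- stapler: Black stapler, 130 x 36 x 45 mm, loose; leave alone. Origin under its centre.
- punch: Black and steel hole punch, 100 x 120 x 56 mm, loose; leave alone. Origin under its centre.
- staple_box: Small cardboard box of staples, 35 x 60 x 22 mm, loose; leave alone. Origin under its centre.
- stamp: Rubber stamp with a wooden handle, foot 34 x 50 mm, 64 mm tall, loose; leave alone. Origin under its centre.
- tape_dispenser: Black desk tape dispenser, 150 x 60 x 96 mm, loose; leave alone. Origin under its centre.
- pen_cup: Square dark steel pen cup, 75 x 75 mm, 100 mm tall, pens to 155 mm, loose; leave alone. Origin under its centre.
- gel_bottle: Clear hand gel pump bottle, 60 mm in diameter, 162 mm tall, loose; leave alone. Origin under its centre.
There are look-alikes about, which are no part of the job. What is shaped like the cradle but orange or turquoise is not meant.

How it is judged:
By the outcome, as a careful person would: the job done as asked, in the order asked, and still so for the second after the job is handed in, while the arm keeps its last pose, push and grip.
It also fails if it takes over 58 s, if anything falls off the work surface, if the arm or the gripper's body presses on something with over 40 N, if the wrist force passes 120 N, or if a joint passes its speed limit or range.

## Working session

There is one attempt and no reset: what is moved stays moved. The work goes in short steps, Python scripts to look and compute and a shell command to move; the robot and the scene stay as the last step left them, time stands still between calls to the robot, and variables do not carry over. Pictures are saved under pics/ and viewed, about 8 in all and at most 12, crops included, and the job is handed in when it is done.

```bash
mkdir -p pics; ls; cat > h.py <<'E'
import numpy as np, cv2
from cell import ctrl
from scipy.spatial.transform import Rotation as Ro
def pts(im):
    K,R,t=[np.array(im[k]) for k in("camera_matrix","R","t")]
    d=im["depth"];v,u=np.mgrid[:d.shape[0],:d.shape[1]]
    c=np.stack([(u-K[0,2])/K[0,0]*d,(v-K[1,2])/K[1,1]*d,d],-1)
    return (c-t)@R   # world
def save(im,n): cv2.imwrite(f"pics/{n}.png",cv2.cvtColor(im["color"],cv2.COLOR_RGB2BGR))
E
python3 - <<'E'
from h import *
print(ctrl.read_state())
ims=[]
for n in("scene","top"):
    im=ctrl.get_image(n);P=pts(im);ims.append(im["color"])
    print(n,-(np.array(im["R"]).T@im["t"]))
    for q in("roller","cradle","bottle","cap","stapler","punch","tape_dispenser","pen_cup","gel_bottle","stamp","staple_box"):
        for r in ctrl.search_frame(q,im)[:3]:
            if r["conf"]<.3: continue
            c=np.round(r["extent"]).astype(int);u,v=np.clip(c[0],0,639),np.clip(c[1],0,399)
            print(q,round(r["conf"],2),c,P[v,u].round() if im["depth"][v,u]>0 else None)
    save(im,n)
E
```

```text
pics
{'clock': 0.0, 'qpos': array([-1.37879397,  0.62935021,  0.03846637,  1.51838484, -0.02699983,
        0.99630681, -0.02002705]), 'qd': array([-1.58490236e-03, -9.73956424e-04, -9.98159602e-04,  3.71203249e-05,
       -1.35577404e-03, -8.28165722e-04,  4.08463478e-04]), 'tau': array([ 8.53308916e-05, -5.63393641e+01,  1.22604299e+00, -1.93444222e+01,
        1.08289858e-02,  1.06472033e-02, -1.72062335e-05]), 'eef_pos': array([165.54533634, 627.90601249, 230.38151644]), 'tool_rot': array([-3.13966258e+00,  4.07140357e-05,  2.88374324e+00]), 'force': array([-0.70546594, -0.4047901 ,  0.18096829]), 'torque': array([ 0.0058017 ,  0.03838282, -0.01275493]), 'width': 85.00240248781226}
scene [1310.54761604  402.99046959  958.89038052]
roller 0.72 [310 200  13  41] [498.  51.  76.]
cradle 0.77 [405 255  46  36] [535. 321.   9.]
cradle 0.73 [336 243  46  30] [558. 145.   9.]
cradle 0.65 [439 220  47  25] [388. 378.   9.]
bottle 0.63 [212 200  49  60] [ 599. -179.   92.]
cap 0.87 [200 162  24  20] [ 582. -201.  200.]
stapler 0.8 [398 185  52  35] [310. 243.  27.]
stapler 0.66 [202 161  
[... 660 characters left out ...]
  6.]
cradle 0.81 [237 200  46  30] [542. 318.   6.]
bottle 0.85 [422 196  51  50] [ 541. -183.  110.]
cap 0.69 [443 183  19  21] [ 558. -210.  199.]
cap 0.62 [424 197  48  51] [ 537. -185.  122.]
cap 0.52 [320 147  18  14] [696.  82.  26.]
stapler 0.79 [257 288  50  14] [299. 246.  41.]
punch 0.74 [431 292  54  45] [ 295. -213.   54.]
tape_dispenser 0.86 [285 120  36  57] [775. 185.  31.]
tape_dispenser 0.68 [418 118  36  34] [ 754. -180.  111.]
pen_cup 0.89 [351 116  42  48] [799. -10.   5.]
gel_bottle 0.82 [418 118  34  36] [ 754. -180.  111.]
gel_bottle 0.32 [349 115  36  50] [803.  -4.   3.]
stamp 0.58 [320 146  16  10] [691.  82.  52.]
staple_box 0.71 [375 249  21  15] [407. -73.  20.]
```

View pics/scene.png

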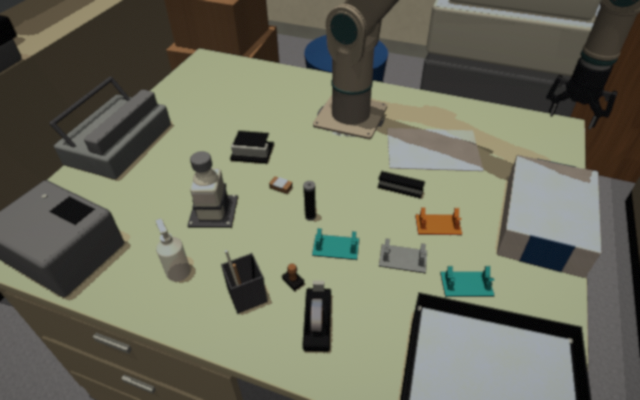

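View pics/top.png

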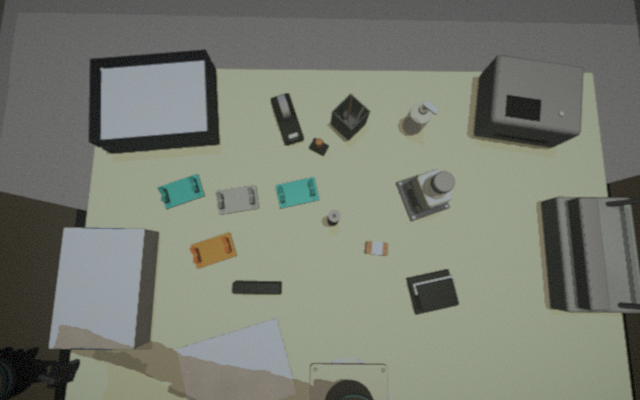

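The scene view shows the grey cradle at (405,257), the roller at (310,200) and the bottle with its cap at (203,162). In the top view they are at (238,199), (333,218) and (443,183). Next I'll take precise measurements from the point clouds.

```bash
cat > m.py <<'E'
from h import *
def near(P,c,r,z0,z1): return P[(np.hypot(P[...,0]-c[0],P[...,1]-c[1])<r)&(P[...,2]>z0)&(P[...,2]<z1)]
def circ(p):
    A=np.c_[2*p[:,:2],np.ones(len(p))];(x,y),r=cv2.minEnclosingCircle(p[:,:2].astype(np.float32));return np.round([x,y,r,*np.median(p,0)],1),len(p)
if __name__=="__main__":
  for n in("scene","top"):
    im=ctrl.get_image(n);P=pts(im);ok=im["depth"]>0;P=P[ok];C=im["color"][ok]
    print(n,"table z",np.median(near(P,(480,120),40,-20,20)[:,2]).round(1))
    print(" roller top",circ(near(P,(485,50),40,113,128)))
    s=near(P,(490,50),40,20,110)
    if len(s): print(" roller side",circ(s))
    print(" cap top",circ(near(P,(562,-205),45,192,205)), "side",circ(near(P,(562,-205),45,172,190)))
    for z0,z1 in((4,13),(30,60)):
        p=near(P,(540,320),75,z0,z1)
        if len(p)>5: print(" cradle",z0,cv2.minAreaRect(p[:,:2].astype(np.float32)),len(p),p[:,2].max().round())
    p=near(P,(540,320),75,30,60)
    lo=p[p[:,1]<320];hi=p[p[:,1]>=320]
    print(" saddles",np.median(lo,0).round(1),np.median(hi,0).round(1),cv2.minAreaRect(lo[:,:2].astype(np.float32)),cv2.minAreaRect(hi[:,:2].astype(np.float32)))
    p=near(P,(562,-205),110,4,14); print(" foot",cv2.minAreaRect(p[:,:2].astype(np.float32)),len(p))
E
python3 m.py
```

```text
scene table z 0.5
 roller top (array([485.7,  44.7,  18.1, 489. ,  46.1, 120. ]), 107)
 roller side (array([491. ,  45.9,  16.2, 498.9,  51. ,  66.5]), 284)
 cap top (array([ 564.1, -212. ,   26.8,  566.7, -209.8,  197.9]), 245) side (array([ 565.4, -211.2,   26.3,  580.9, -197.8,  181.4]), 124)
 cradle 4 ((538.271484375, 322.1368713378906), (138.3400421142578, 133.06158447265625), 13.348037719726562) 910 13.0
 cradle 30 ((542.01318359375, 317.2414245605469), (45.88287353515625, 99.97862243652344), 10.154465675354004) 175 54.0
 saddles [546.9 274.3  41.3] [531.2 360.5  41.2] ((550.8177490234375, 274.1665954589844), (43.66228103637695, 11.719283103942871), 9.608609199523926) ((534.2355346679688, 360.4847717285156), (45.87029266357422, 11.991225242614746), 9.495957374572754)
 foot ((570.8822021484375, -196.64215087890625), (189.64279174804688, 207.45460510253906), 48.24798583984375) 670
top table z 0.2
 roller top (array([486.3,  46.6,  15.5, 485.3,  47.6, 120.2]), 121)
 roller side (array([483.4,  48. ,  15.5, 472.9,  51.6,  69.9]), 40)
 cap top (array([ 562.2, -211.2,   26.2,  562. , -210.7,  198.1]), 360) side (array([ 562.2, -210.5,   25.9,  548.6, -192.9,  182.3]), 56)
 cradle 4 ((542.327392578125, 322.14935302734375), (126.22810363769531, 124.17635345458984), 9.277685165405273) 787 13.0
 cradle 30 ((542.890625, 318.940185546875), (43.498008728027344, 100.7998275756836), 9.257542610168457) 156 52.0
 saddles [554.2 274.2  43. ] [537.1 360.9  42.9] ((550.4205322265625, 275.28594970703125), (42.72047424316406, 12.109102249145508), 8.926525115966797) ((535.8853759765625, 361.6815185546875), (43.64140319824219, 12.780074119567871), 11.620929718017578)
 foot ((560.3853149414062, -194.4693603515625), (209.55517578125, 184.551025390625), 14.935413360595703) 676
```

Both cameras agree on these positions:
- **Roller:** (486, 46.5), top at z = 120.
- **Cap:** (562.5, -211), top at z = 198.
- **Grey cradle:** centre (542.5, 318.5), axis about 9.8° off y.

I'll start moving towards the roller now.

```bash
python3 -m crank '[[[-0.95,-1,-0.2,0,0,0],[-0.95,-1,-0.2,0,0,0],[-0.95,-1,-0.2,0,0,0],[-0.95,-1,-0.2,0,0,0],[-0.95,-1,-0.2,0,0,0],[-0.95,-1,-0.2,0,0,0],[-0.95,-1,-0.2,0,0,0],[-0.95,-1,-0.2,0,0,0],[-0.95,-1,-0.2,0,0,0],[-0.95,-1,-0.2,0,0,0],[-0.95,-1,-0.2,0,0,0],[-0.95,-1,-0.2,0,0,0]]]'
python3 -m crank '[[[0,0,0,0,0,1],[0,0,0,0,0,1],[0,0,0,0,0,1],[0,0,0,0,0,1],[0,0,0,0,0,1],[0,0,0,0,0,1],[0,0,0,0,1,0],[0,0,0,0,1,0],[0,0,0,0,1,0]]]'
cat > st.py <<'E'
from h import *
s=ctrl.read_state();R=Ro.from_euler("xyz",s["tool_rot"])
print("t",round(s["clock"],2),"q",s["qpos"].round(2),"p",s["eef_pos"].round(1),"F",s["force"].round(1),"w",s["width"].round(1));print(R.as_matrix().round(3).tolist())
E
python3 st.py
```

```text
clock: 2.3
eef_pos: [401.2, 199.8, 299.5]
tool_rot: [3.134, -0.003, 2.904]
force: [0.6, 0.4, 0.2]
width: 85.2
clock: 3.05
eef_pos: [405.1, 195.8, 305.4]
tool_rot: [3.124, -0.328, 2.24]
force: [-1.2, 0.5, -0.9]
width: 85.5Traceback (most recent call last):
  File "st.py", line 3, in <module>
    print("t",round(s["clock"],2),"q",s["qpos"].round(2),"p",s["eef_pos"].round(1),"F",s["force"].round(1),"w",s["width"].round(1));print(R.as_matrix().round(3).tolist())
                                                                                                               ^^^^^^^^^^^^^^^^
AttributeError: 'float' object has no attribute 'round'
```

```bash
sed -i 's/s\["width"\].round(1)/round(s["width"],1)/' st.py; python3 st.py
```

```text
t 3.05 q [-0.44  0.32  0.22  1.9  -0.42  1.09  0.67] p [405.1 195.8 305.4] F [-1.2  0.5 -0.9] w 85.5
[[-0.587, 0.788, -0.186], [0.743, 0.616, 0.264], [0.322, 0.017, -0.947]]
```

```bash
cat > go.py <<'E'
# usage: go.py x y z  ax ay az (tool z)   yawY(deg of jaw axis)
from h import *; import sys
a=list(map(float,sys.argv[1:]))
s=ctrl.read_state();R=Ro.from_euler("xyz",s["tool_rot"]);p=np.array(s["eef_pos"])
Y=np.array([np.cos(np.radians(a[6])),np.sin(np.radians(a[6])),0]);Z=np.array(a[3:6]);Z/=np.linalg.norm(Z);Y-=Y@Z*Z;Y/=np.linalg.norm(Y)
T=Ro.from_matrix(np.c_[np.cross(Y,Z),Y,Z]);d=np.array(a[:3])-p
print("t",round(s["clock"],2),"p",p.round(1),"q",s["qpos"].round(2),"w",round(s["width"],1),"F",s["force"].round(1))
print("world d",d.round(1),"shift now",(R.inv().apply(d)/30).round(2),"shift in target axes",(T.inv().apply(d)/30).round(2),"turn",(np.degrees((R.inv()*T).as_rotvec())/6).round(2))
E
python3 go.py 471 133 116 .147 -.854 -.5 9.8
```

```text
t 3.05 p [405.1 195.8 305.4] q [-0.44  0.32  0.22  1.9  -0.42  1.09  0.67] w 85.5 F [-1.2  0.5 -0.9]
world d [  65.9  -62.8 -189.4] shift now [-4.88  0.34  5.02] shift in target axes [4.25 1.81 5.26] turn [  1.95 -12.89   4.71]
```

```bash
python3 -m crank '[[[0,0,0,0.15,-0.98,0.36],[0,0,0,0.15,-0.98,0.36],[0,0,0,0.15,-0.98,0.36],[0,0,0,0.15,-0.98,0.36],[0,0,0,0.15,-0.98,0.36],[0,0,0,0.15,-0.98,0.36],[0,0,0,0.15,-0.98,0.36],[0,0,0,0.15,-0.98,0.36],[0,0,0,0.15,-0.98,0.36],[0,0,0,0.15,-0.98,0.36],[0,0,0,0.15,-0.98,0.36],[0,0,0,0.15,-0.98,0.36]]]'
python3 go.py 471 133 116 .147 -.854 -.5 9.8
```

```text
clock: 4.05
eef_pos: [422.4, 174.7, 311.8]
tool_rot: [3.119, 0.967, 1.69]
force: [0.2, 0.1, -0.1]
width: 85.2
t 4.05 p [422.4 174.7 311.8] q [-1.27  0.7   0.56  1.75  0.43  1.38 -0.8 ] w 85.2 F [ 0.2  0.1 -0.1]
world d [  48.6  -41.7 -195.8] shift now [4.48 1.33 5.03] shift in target axes [4.83 1.36 4.69] turn [-0.19 -0.76 -0.27]
```

```bash
python3 -m crank '[[[0.66,0.18,0.68,0,-0.1,-0.04],[0.66,0.18,0.68,0,-0.1,-0.04],[0.66,0.18,0.68,0,-0.1,-0.04],[0.66,0.18,0.68,0,-0.1,-0.04],[0.66,0.18,0.68,0,-0.1,-0.04],[0.66,0.18,0.68,0,-0.1,-0.04],[0.66,0.18,0.68,0,-0.1,-0.04],[0,0,0,0,0,0]]]'
python3 go.py 471 133 116 .147 -.854 -.5 9.8
python3 - <<'E'
from h import *
im=ctrl.get_image("wrist");a=im["color"];b=ctrl.get_image("scene")["color"][100:330,230:530]
b=cv2.resize(b,(522,400));cv2.imwrite("pics/w1.png",cv2.resize(np.hstack([a,b])[...,::-1],(800,275)))
E
```

```text
clock: 4.72
eef_pos: [469.6, 145.8, 102.0]
tool_rot: [-3.115, 1.04, 1.767]
force: [0.1, 0.8, -0.1]
width: 84.9
t 4.72 p [469.6 145.8 102. ] q [-1.15  1.08  0.5   1.78  0.43  1.06 -0.92] w 84.9 F [ 0.1  0.8 -0.1]
world d [  1.4 -12.8  14. ] shift now [-0.62 -0.03  0.14] shift in target axes [-0.62 -0.03  0.14] turn [-0.04 -0.07  0.12]
```

View pics/w1.png

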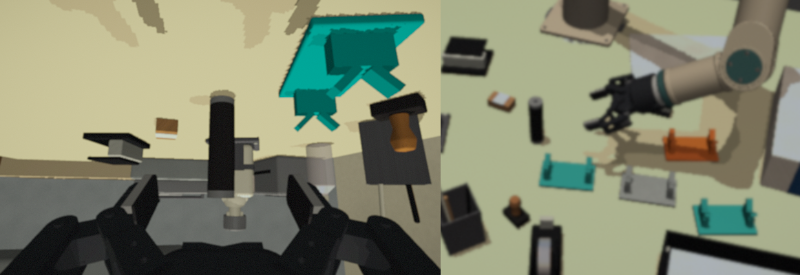

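The roller stands centred between the open fingers: column 222 of 440 in the wrist half of the picture. The way to it is clear, so I'm approaching.

```bash
python3 -m crank '[[[-0.62,0,0.1,0,-0.07,0.1],[0,0,0.6,0,0,0],[0,0,0.6,0,0,0],[0,0,0.6,0,0,0],[0,0,0.6,0,0,0],[0,0,0,0,0,0]]]'
python3 go.py 489.3 28.5 56 .147 -.854 -.5 9.8
```

```text
clock: 5.32
eef_pos: [488.4, 74.0, 101.4]
tool_rot: [3.099, 1.037, 1.703]
force: [-0.7, -0.7, -0.3]
width: 85.2
t 5.32 p [488.4  74.  101.4] q [-1.1   1.08  0.56  1.89  0.51  0.89 -0.96] w 85.2 F [-0.7 -0.7 -0.3]
world d [  0.9 -45.5 -45.4] shift now [ 0.54 -0.26  2.06] shift in target axes [ 0.56 -0.23  2.06] turn [ 0.09 -0.09 -0.19]
```

```bash
python3 -m crank '[[[0.5,-0.23,0,0.1,-0.1,-0.2],[0,0,0,0,0,0]]]'
python3 go.py 489.3 28.5 56 .147 -.854 -.5 9.8
```

```text
clock: 5.48
eef_pos: [481.1, 81.6, 92.3]
tool_rot: [3.136, 1.045, 1.734]
force: [-0.4, 0.6, -0.6]
width: 85.2
t 5.48 p [481.1  81.6  92.3] q [-1.1   1.1   0.54  1.88  0.5   0.91 -0.96] w 85.2 F [-0.4  0.6 -0.6]
world d [  8.2 -53.1 -36.3] shift now [ 0.15 -0.03  2.16] shift in target axes [ 0.15 -0.03  2.16] turn [-0.   -0.02 -0.04]
```

```bash
python3 -m crank '[[[0.12,0,0.5,0,0,0],[0,0,0.5,0,0,0],[0,0,0.5,0,0,0],[0,0,0.3,0,0,0],[0,0,0,0,0,0]]]'
python3 go.py 489.3 28.5 56 .147 -.854 -.5 9.8
```

```text
clock: 5.9
eef_pos: [492.2, 46.0, 63.9]
tool_rot: [3.122, 1.036, 1.733]
force: [0.4, 0.3, 1.6]
width: 85.3
t 5.9 p [492.2  46.   63.9] q [-1.07  1.15  0.56  1.92  0.54  0.78 -0.99] w 85.3 F [0.4 0.3 1.6]
world d [ -2.9 -17.5  -7.9] shift now [-0.06 -0.2   0.61] shift in target axes [-0.05 -0.19  0.61] turn [ 0.13 -0.11 -0.04]
```

```bash
python3 -m crank '[[[0,-0.2,0,0.1,-0.1,0],[0,0,0.35,0,0,0],[0,0,0.3,0,0,0],[0,0,0,0,0,0]]]'
python3 go.py 489.3 28.5 56 .147 -.854 -.5 9.8
python3 - <<'E'
from h import *
im=ctrl.get_image("wrist");a=im["color"];b=ctrl.get_image("scene")["color"][130:270,240:440]
b=cv2.resize(b,(571,400));cv2.imwrite("pics/w2.png",cv2.resize(np.hstack([a,b])[...,::-1],(800,264)))
E
```

```text
clock: 6.23
eef_pos: [489.9, 30.9, 54.0]
tool_rot: [3.128, 1.044, 1.733]
force: [0.4, -0.5, 0.8]
width: 85.5
t 6.23 p [489.9  30.9  54. ] q [-1.05  1.17  0.57  1.94  0.55  0.75 -1.01] w 85.5 F [ 0.4 -0.5  0.8]
world d [-0.6 -2.4  2. ] shift now [-0.1  -0.03  0.03] shift in target axes [-0.09 -0.03  0.03] turn [ 0.06 -0.04 -0.04]
```

View pics/w2.png

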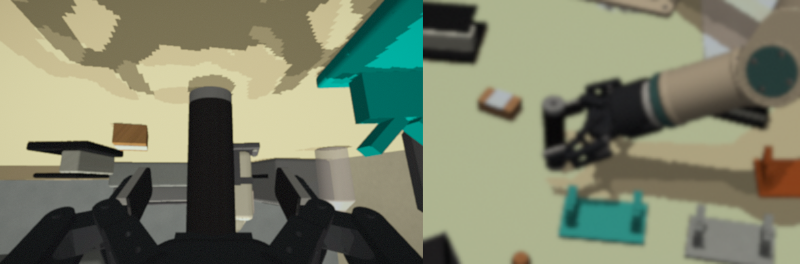

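The roller is between the pads (wrist column about 210 of 423), standing clear of the palm. Closing the gripper.

```bash
python3 -m crank '[[[0,0,0,0,0,0],[0,0,0,0,0,0],[0,0,0,0,0,0],[0,0,0,0,0,0],[0,0,0,0,0,0],[0,0,0,0,0,0],[0,0,0,0,0,0],[0,0,0,0,0,0]]]' 1
python3 -m crank '[[[-0.4,0,-0.25,0,0,0],[-0.4,0,-0.25,0,0,0],[-0.4,0,-0.25,0,0,0],[-0.4,0,-0.25,0,0,0],[0,0,0,0,0,0]]]'
python3 go.py 542.5 318.5 200 -.085 .493 -.866 9.8
```

```text
clock: 7.0
eef_pos: [490.5, 32.9, 54.4]
tool_rot: [3.125, 1.042, 1.732]
force: [0.3, -0.7, 0.1]
width: 30.1
clock: 7.42
eef_pos: [489.7, 35.9, 111.4]
tool_rot: [3.128, 1.038, 1.737]
force: [0.0, 0.1, -1.9]
width: 30.3
t 7.42 p [489.7  35.9 111.4] q [-1.07  1.06  0.59  1.96  0.56  0.82 -0.95] w 30.3 F [ 0.   0.1 -1.9]
world d [ 52.8 282.6  88.6] shift now [ 2.03  3.42 -9.21] shift in target axes [9.26 3.34 1.94] turn [ 0.09 14.91  0.05]
```

```bash
python3 -m crank '[[[-0.9,0,-0.5,0,0,0],[-0.9,0,-0.5,0,0,0],[-0.9,0,-0.5,0,0,0],[0.3,0.36,-0.87,0,0,0],[0.3,0.36,-0.87,0,0,0],[0.3,0.36,-0.87,0,0,0],[0.3,0.36,-0.87,0,0,0],[0.3,0.36,-0.87,0,0,0],[0.3,0.36,-0.87,0,0,0],[0.3,0.36,-0.87,0,0,0],[0,0,0,0,0,0]]]'
python3 go.py 542.5 318.5 200 -.085 .493 -.866 9.8
```

```text
clock: 8.33
eef_pos: [527.6, 240.6, 243.3]
tool_rot: [-3.141, 1.026, 1.744]
force: [-0.5, 1.1, -3.1]
width: 30.7
t 8.33 p [527.6 240.6 243.3] q [-1.16  0.97  0.54  1.44  0.41  1.43 -0.7 ] w 30.7 F [-0.5  1.1 -3.1]
world d [ 14.9  77.9 -43.3] shift now [ 2.52  0.94 -1.37] shift in target axes [1.42 0.93 2.49] turn [-0.00e+00  1.48e+01  1.00e-02]
```

```bash
python3 -m crank '[[[0,0.08,0,0,1,0],[0,0.08,0,0,1,0],[0,0.08,0,0,1,0],[0,0.08,0,0,1,0],[0,0.08,0,0,1,0],[0,0.08,0,0,1,0],[0,0.08,0,0,1,0],[0,0.08,0,0,1,0],[0,0.08,0,0,1,0],[0,0.08,0,0,1,0],[0,0.08,0,0,1,0],[0,0.08,0,0,1,0]]]'
python3 go.py 542.5 318.5 200 -.085 .493 -.866 9.8
```

```text
clock: 9.33
eef_pos: [548.8, 256.7, 231.9]
tool_rot: [-3.134, -0.28, 1.759]
force: [-0.5, -0.6, -3.6]
width: 30.4
t 9.33 p [548.8 256.7 231.9] q [-0.33  0.56  0.01  1.7  -0.37  0.89  0.1 ] w 30.4 F [-0.5 -0.6 -3.6]
world d [ -6.3  61.8 -31.9] shift now [1.69 0.19 1.59] shift in target axes [1.26 0.14 1.95] turn [-0.13  2.33  0.14]
```

```bash
python3 -m crank '[[[0,0,0,-0.05,0.9,0.05],[0,0,0,-0.05,0.9,0.05],[0,0,0,-0.05,0.6,0.05],[0,0,0,0,0,0]]]'
python3 go.py 539.5 336 130 -.085 .493 -.866 9.8
python3 - <<'E'
from h import *
im=ctrl.get_image("scene");P=pts(im);save(im,"s3");T=ctrl.get_image("top");save(T,"t3")
b=cv2.resize(im["color"][170:300,320:480],(492,400));t=cv2.resize(T["color"][150:250,170:330],(640,400))
cv2.imwrite("pics/s3c.png",cv2.resize(np.hstack([b,t])[...,::-1],(800,283)))
E
```

```text
clock: 9.67
eef_pos: [550.2, 244.5, 228.1]
tool_rot: [-3.138, -0.538, 1.72]
force: [0.1, -1.9, -2.3]
width: 30.4
t 9.67 p [550.2 244.5 228.1] q [-0.07  0.6  -0.15  1.76 -0.61  0.87  0.38] w 30.4 F [ 0.1 -1.9 -2.3]
world d [-10.7  91.5 -98.1] shift now [0.96 0.12 4.38] shift in target axes [1.02 0.17 4.37] turn [ 0.07 -0.13 -0.18]
```

View pics/s3c.png

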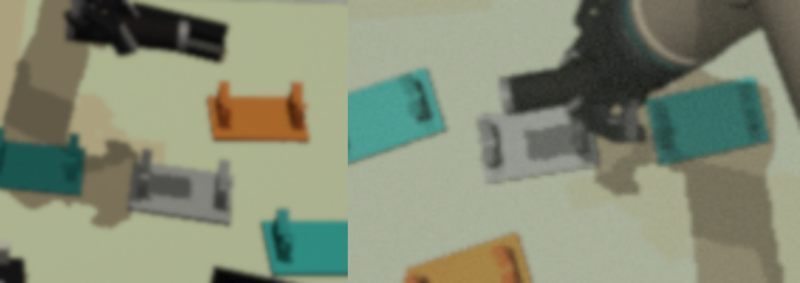

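The roller is lying level and parallel to the grey cradle in both views. I'll move it to hover over the cradle.

```bash
python3 -m crank '[[[0.25,0.04,0.9,0,-0.03,-0.04],[0.25,0.04,0.9,0,-0.03,-0.04],[0.25,0.04,0.9,0,-0.03,-0.04],[0.25,0.04,0.9,0,-0.03,-0.04],[0.1,0,0.6,0,0,0],[0,0,0,0,0,0]]]'
python3 go.py 539.5 336 130 -.085 .493 -.866 9.8
python3 - <<'E'
from h import *
s=ctrl.read_state();R=Ro.from_euler("xyz",s["tool_rot"]);p=s["eef_pos"]
for n in("scene","top"):
    im=ctrl.get_image(n);P=pts(im)[im["depth"]>0]
    L=R.inv().apply(P-p)  # tool frame
    m=R.apply([-12,0,-15])+p
    u=np.array([-.17,.985,0]);w=np.array([.985,.17,0])
    d=P-m;a=d@u;b=d@w
    k=(abs(b)<20)&(abs(a)<75)&(abs(d[:,2])<22)
    print(n,"n",k.sum(),"axial range",np.percentile(a[k],[0,1,99,100]).round(1) if k.any() else 0)
    for lo in range(-70,75,10):
        q=k&(a>=lo)&(a<lo+10)
        if q.sum()>4: print(lo+5,q.sum(),"b",np.percentile(b[q],[3,50,97]).round(1),"z",np.percentile(d[q,2],[3,50,97]).round(1))
E
```

```text
clock: 10.27
eef_pos: [538.2, 351.8, 137.3]
tool_rot: [3.122, -0.514, 1.766]
force: [-0.0, -0.2, -2.7]
width: 30.4
t 10.27 p [538.2 351.8 137.3] q [-0.23  0.73 -0.2   1.79 -0.67  0.62  0.37] w 30.4 F [-0.  -0.2 -2.7]
world d [  1.3 -15.8  -7.3] shift now [-0.58 -0.06 -0.05] shift in target axes [-0.58 -0.05 -0.05] turn [0.07 0.09 0.2 ]
scene n 454 axial range [-49.1 -48.3  71.3  71.9]
-45 50 b [-5.  12.9 18.7] z [-6.3 13.5 21.9]
-35 31 b [-5.  16.7 19. ] z [-1.1  9.8 20.1]
-25 10 b [14.4 16.9 19.1] z [-1.3  5.3 10.8]
-5 6 b [-3.1  8.4 18.6] z [ 1.6 12.7 21.8]
5 10 b [-18.2 -15.7  -5.9] z [13.5 17.9 21.3]
15 39 b [-18.    1.1  15.4] z [12.9 19.4 21.9]
25 61 b [-8.8  9.4 17.9] z [ 1.9 17.1 21.8]
35 54 b [-7.7 10.5 15.7] z [-1.3 16.2 21.2]
45 63 b [-9.6  9.  14. ] z [ 0.4 17.9 21.2]
55 60 b [-9.   9.5 14.9] z [-0.4 15.  21.4]
65 56 b [-10.5   8.3  14.4] z [ 1.8 16.4 21.7]
75 11 b [-4.4  4.7 13.5] z [ 8.2 15.8 20.9]
top n 258 axial range [ 7.  10.2 71.5 72.6]
15 39 b [-12.5   1.1  17.1] z [12.4 19.4 21.9]
25 43 b [-18.4  -6.1  16.4] z [ 5.8 18.2 21.3]
35 40 b [-15.5  -7.3  14. ] z [ 6.4 18.2 21.4]
45 45 b [-15.9  -5.8  12.5] z [ 8.2 18.8 21.7]
55 40 b [-16.8  -6.   11.7] z [ 7.2 18.2 21.7]
65 36 b [-16.8  -8.5  12.6] z [ 9.5 16.8 21.9]
75 12 b [-16.9  -4.3  10.2] z [ 8.7 19.2 21.7]
```

```bash
cat > rl.py <<'E'
from h import *; import sys
# fit cylinder r=16 to visible points near expected middle m0; free: axis offset b,z, yaw slope, pitch slope
from scipy.optimize import least_squares
def fit(m0,show=True):
    u=np.array([-.17,.985,0]);u/=np.linalg.norm(u);w=np.array([u[1],-u[0],0])
    D=[];N=[]
    for n in("scene","top"):
        im=ctrl.get_image(n);ok=im["depth"]>0;P=pts(im)[ok];C=im["color"][ok].astype(int)
        d=P-m0;a=d@u;b=d@w
        k=(abs(b)<28)&(a>22)&(a<80)&(abs(d[:,2])<28)
        D.append(np.c_[a,b,d[:,2]][k])
        k2=(abs(b)<28)&(abs(d[:,2])<28)&(abs(a)<85)
        N.append((n,k.sum(),np.percentile(a[k2],[1,99]).round(1)))
    for name,X in zip(("scene","top"),D):
        f=lambda v:np.hypot(X[:,1]-v[0]-v[1]*X[:,0],X[:,2]-v[2]-v[3]*X[:,0])-16
        r=least_squares(f,[0,0,3,0],loss="soft_l1",f_scale=1.5)
        v=r.x;print(name,len(X),"b0 %.1f yaw %.1fdeg z0 %.1f pitch %.1fdeg"%(v[0],np.degrees(v[1]),v[2],np.degrees(v[3])),"res",np.median(abs(f(v))).round(2))
    print(N)
if __name__=="__main__":
    if len(sys.argv)>1: m=np.array(list(map(float,sys.argv[1:4])))
    else:
        s=ctrl.read_state();R=Ro.from_euler("xyz",s["tool_rot"]);m=R.apply([-12,0,-15])+s["eef_pos"]
    print("m0",m.round(1));fit(m)
E
python3 rl.py
```

```text
m0 [543.7 332.2 146.6]
scene 324 b0 0.6 yaw -3.2deg z0 5.8 pitch -0.6deg res 1.09
top 255 b0 2.8 yaw -2.4deg z0 5.9 pitch -0.8deg res 0.75
[('scene', np.int64(324), array([-48.3,  71.2])), ('top', np.int64(255), array([ 6.5, 69.1]))]
```

```bash
python3 -m crank '[[[-0.55,0,0.25,-0.1,0.09,0.3],[0,0,0,0,0,0]]]'; python3 go.py 537.2 326.5 60.3 -.085 .493 -.866 9.8
```

```text
clock: 10.63
eef_pos: [548.8, 334.3, 128.1]
tool_rot: [3.115, -0.521, 1.726]
force: [-0.6, -2.4, -2.9]
width: 30.7
t 10.63 p [548.8 334.3 128.1] q [-0.19  0.75 -0.22  1.81 -0.7   0.58  0.4 ] w 30.7 F [-0.6 -2.4 -2.9]
world d [-11.6  -7.8 -67.8] shift now [-1.3  -0.47  1.85] shift in target axes [-1.3  -0.43  1.86] turn [ 0.33  0.03 -0.13]
```

```bash
python3 -m crank '[[[-0.65,-0.22,0.6,0.15,0,0],[-0.5,-0.2,0.6,0.1,0,0],[0,0,0,0,0,0]]]'; python3 go.py 537.2 326.5 60.3 -.085 .493 -.866 9.8; python3 rl.py; python3 go.py 537.2 326.5 60.3 -.085 .493 -.866 9.8
```

```text
clock: 10.88
eef_pos: [544.7, 318.6, 84.0]
tool_rot: [3.129, -0.52, 1.728]
force: [-0.6, -0.4, -2.3]
width: 30.6
t 10.88 p [544.7 318.6  84. ] q [-0.14  0.82 -0.25  1.83 -0.71  0.52  0.47] w 30.6 F [-0.6 -0.4 -2.3]
world d [ -7.5   7.9 -23.7] shift now [-0.13 -0.22  0.83] shift in target axes [-0.14 -0.2   0.84] turn [ 0.19  0.04 -0.12]
m0 [547.3 301.   91.1]
scene 295 b0 1.2 yaw -1.9deg z0 5.2 pitch 0.4deg res 1.07
top 243 b0 2.8 yaw -0.3deg z0 7.2 pitch 0.0deg res 0.84
[('scene', np.int64(295), array([-47.8,  70.9])), ('top', np.int64(243), array([ 5. , 72.3]))]
t 10.98 p [546.7 320.5  87.3] q [-0.15  0.81 -0.25  1.83 -0.71  0.52  0.47] w 30.1 F [-0.  -0.2 -1.4]
world d [ -9.5   6.  -27. ] shift now [-0.23 -0.3   0.9 ] shift in target axes [-0.23 -0.28  0.9 ] turn [ 0.23  0.03 -0.1 ]
```

```bash
python3 -m crank '[[[-0.18,-0.13,0.7,0.1,0,0],[0,0,0,0,0,0],[0,0,0,0,0,0]]]'; python3 rl.py; python3 go.py 537.2 326.5 60.3 -.085 .493 -.866 9.8
```

```text
clock: 11.23
eef_pos: [546.9, 327.7, 72.7]
tool_rot: [3.122, -0.523, 1.735]
force: [0.5, -0.3, -1.4]
width: 30.4
m0 [549.6 310.1  79.7]
scene 295 b0 2.2 yaw -3.3deg z0 5.5 pitch 0.7deg res 1.13
top 234 b0 0.5 yaw -0.6deg z0 5.7 pitch -0.6deg res 0.82
[('scene', np.int64(295), array([-47.7,  70.8])), ('top', np.int64(234), array([ 4.2, 71.5]))]
t 11.33 p [546.3 327.6  72.5] q [-0.15  0.84 -0.26  1.83 -0.72  0.5   0.48] w 30.5 F [ 0.4 -0.  -1.8]
world d [ -9.1  -1.1 -12.2] shift now [-0.19 -0.31  0.35] shift in target axes [-0.19 -0.31  0.36] turn [ 0.21  0.01 -0.06]
```

```bash
python3 -m crank '[[[-0.39,-0.27,0.55,0.05,0,0.1],[0,0,0,0,0,0],[0,0,0,0,0,0]]]'; python3 rl.py; python3 go.py 537.2 326.5 40 -.085 .493 -.866 9.8
```

```text
clock: 11.58
eef_pos: [542.0, 325.8, 56.8]
tool_rot: [3.125, -0.524, 1.727]
force: [1.2, 0.6, -1.3]
width: 30.4
m0 [544.5 308.1  63.8]
scene 311 b0 0.7 yaw -0.8deg z0 5.4 pitch -0.3deg res 1.47
top 247 b0 0.6 yaw -0.7deg z0 5.3 pitch -0.7deg res 1.09
[('scene', np.int64(311), array([-47.3,  70.3])), ('top', np.int64(247), array([-33.5,  72. ]))]
t 11.68 p [541.5 325.4  56.4] q [-0.13  0.86 -0.28  1.85 -0.74  0.46  0.51] w 30.6 F [ 0.1 -0.1 -1.1]
world d [ -4.3   1.1 -16.4] shift now [-0.22 -0.14  0.5 ] shift in target axes [-0.22 -0.14  0.5 ] turn [ 0.22  0.   -0.12]
```

```bash
python3 -m crank '[[[-0.14,-0.03,0.2,0,0,0],[-0.12,0,0.18,0,0,0],[0,0,0,0,0,0],[0,0,0,0,0,0]]]'; python3 rl.py;python3 st.py
```

```text
clock: 12.02
eef_pos: [542.4, 325.2, 44.3]
tool_rot: [3.122, -0.525, 1.73]
force: [-0.9, -0.9, 0.6]
width: 30.6
m0 [544.9 307.5  51.3]
scene 330 b0 -0.1 yaw 0.8deg z0 6.3 pitch -2.0deg res 1.64
top 243 b0 1.8 yaw -1.3deg z0 5.9 pitch -1.2deg res 1.19
[('scene', np.int64(330), array([-47.3,  70.3])), ('top', np.int64(243), array([-18.4,  70.9]))]
t 12.12 q [-0.12  0.89 -0.3   1.85 -0.74  0.43  0.53] p [542.3 325.2  44.3] F [-1.4 -0.1 -1.3] w 30.7
[[-0.137, 0.989, -0.06], [0.855, 0.149, 0.498], [0.501, 0.017, -0.865]]
```

```bash
python3 -m crank '[[[-0.05,0,0.08,0,0,0],[-0.02,0,0.03,0,0,0],[0,0,0,0,0,0]]]'; python3 -m crank '[[[0,0,0,0,0,0],[0,0,0,0,0,0],[0,0,0,0,0,0],[0,0,0,0,0,0],[0,0,0,0,0,0],[0,0,0,0,0,0]]]' -0.2;python3 -m crank '[[[0,0,-0.4,0,0,0],[0,0,-0.6,0,0,0],[0,0,-0.8,0,0,0],[0,0,-0.8,0,0,0],[0,0,-0.8,0,0,0],[0,0,-0.8,0,0,0]]]'
python3 - <<'E'
from h import *
im=ctrl.get_image("scene");T=ctrl.get_image("top")
b=cv2.resize(im["color"][200:300,330:490],(640,400));t=cv2.resize(T["color"][150:250,170:330],(640,400))
cv2.imwrite("pics/s4.png",cv2.resize(np.hstack([b,t])[...,::-1],(800,250)))
E
python3 rl.py 542.5 318.5 55; python3 st.py
```

```text
clock: 12.37
eef_pos: [541.8, 325.3, 43.9]
tool_rot: [3.122, -0.528, 1.731]
force: [-1.0, -1.0, 0.2]
width: 30.3
clock: 12.87
eef_pos: [543.6, 326.3, 44.5]
tool_rot: [3.118, -0.529, 1.732]
force: [0.5, 0.2, -0.2]
width: 50.8
clock: 13.37
eef_pos: [546.6, 261.7, 155.5]
tool_rot: [3.131, -0.531, 1.731]
force: [1.3, 0.7, 0.1]
width: 51.3
m0 [542.5 318.5  55. ]
scene 249 b0 1.1 yaw -0.9deg z0 0.9 pitch -1.6deg res 1.57
top 191 b0 0.8 yaw -0.1deg z0 0.6 pitch -0.9deg res 1.08
[('scene', np.int64(249), array([-58.7,  58.8])), ('top', np.int64(191), array([-52.3,  59.4]))]
t 13.57 q [-0.07  0.7  -0.21  1.83 -0.65  0.69  0.46] p [547.3 262.3 154.9] F [-0.3 -0.  -0.7] w 51.2
[[-0.138, 0.988, -0.068], [0.851, 0.154, 0.502], [0.506, 0.011, -0.862]]
```

View pics/s4.png

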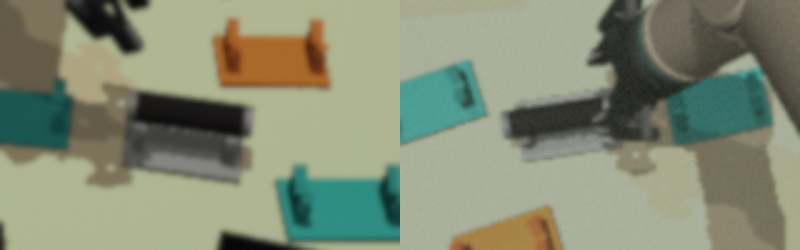

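The roller lies in both V saddles, centred and level to within about 1 mm, and it's released. Next is the cap: I'll raise the tool, straighten it, and move over the bottle.

```bash
python3 -m crank '[[[0.4,0,-0.8,0,-0.5,0],[0.4,0,-0.8,0,-1,0],[0.3,0,-0.9,0,-1,0],[0.2,0,-0.9,0,-1,0],[0,0,-0.3,0,-1,0.3],[-0.9,0,0,0,-0.5,0.5],[-1,0,0,0,0,0],[-1,0,0,0,0,0],[-1,0,0,0,0,0],[-1,0,0,0,0,0],[-1,0,0,0,0,0],[-1,0,0,0,0,0]]]' -1
python3 go.py 562.5 -211 260 0 0 -1 -50
```

```text
clock: 14.57
eef_pos: [553.3, 63.4, 264.1]
tool_rot: [-3.119, 0.012, 1.67]
force: [-0.3, -0.2, 0.8]
width: 85.5
t 14.57 p [553.3  63.4 264.1] q [-0.33  0.48  0.24  1.72 -0.12  0.98  0.05] w 85.5 F [-0.3 -0.2  0.8]
world d [   9.2 -274.4   -4.1] shift now [-9.13 -0.6   0.26] shift in target axes [-5.64  7.2   0.14] turn [-0.15  0.21  9.28]
```

```bash
python3 -m crank '[[[-1,-0.06,0,0,0,0],[-1,-0.06,0,0,0,0],[-1,-0.06,0,0,0,0],[-1,-0.06,0,0,0,0],[-1,-0.06,0,0,0,0],[-1,-0.06,0,0,0,0],[-1,-0.06,0,0,0,0],[-1,-0.06,0,0,0,0],[-1,-0.06,0,0,0,0]]]'; python3 -m crank '[[[0,0,0,0,0,1],[0,0,0,0,0,1],[0,0,0,0,0,1],[0,0,0,0,0,1],[0,0,0,0,0,1],[0,0,0,0,0,1],[0,0,0,0,0,1],[0,0,0,0,0,1],[0,0,0,0,0,1],[0,0,0,0,0,0]]]'
python3 go.py 562.5 -211 215 0 0 -1 -50
```

```text
clock: 15.32
eef_pos: [559.0, -208.2, 254.2]
tool_rot: [-3.094, 0.0, 1.688]
force: [0.7, -0.1, -0.6]
width: 85.3
clock: 16.15
eef_pos: [551.9, -208.8, 238.5]
tool_rot: [-3.092, 0.056, 0.698]
force: [-0.1, -0.3, -0.1]
width: 85.3
t 16.15 p [ 551.9 -208.8  238.5] q [-0.01  0.62  0.53  1.62 -0.31  1.06 -0.27] w 85.3 F [-0.1 -0.3 -0.1]
world d [ 10.6  -2.2 -23.5] shift now [0.27 0.32 0.75] shift in target axes [0.22 0.28 0.78] turn [-0.48  0.54 -0.02]
```

```bash
python3 -m crank '[[[0.25,0.3,0.3,-0.48,0.54,0],[0,0,0.4,0,0,0],[0,0,0,0,0,0],[0,0,0,0,0,0]]]'
python3 go.py 562.5 -211 215 0 0 -1 -50
python3 - <<'E'
from h import *
im=ctrl.get_image("wrist");a=im["color"];b=ctrl.get_image("scene")["color"][120:240,150:300]
b=cv2.resize(b,(500,400));cv2.imwrite("pics/w5.png",cv2.resize(np.hstack([a,b])[...,::-1],(800,281)))
E
```

```text
clock: 16.48
eef_pos: [562.6, -206.6, 212.0]
tool_rot: [-3.137, 0.001, 0.712]
force: [-0.4, 0.4, 0.1]
width: 85.4
t 16.48 p [ 562.6 -206.6  212. ] q [ 0.    0.62  0.49  1.69 -0.35  0.92 -0.22] w 85.4 F [-0.4  0.4  0.1]
world d [-0.1 -4.4  3. ] shift now [-0.1   0.11 -0.1 ] shift in target axes [-0.1   0.11 -0.1 ] turn [-0.04  0.01  0.13]
```

View pics/w5.png

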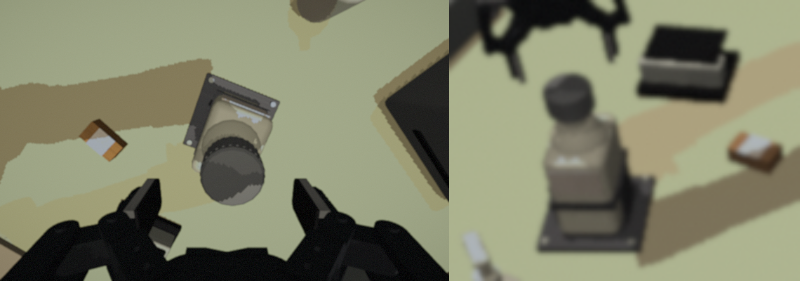

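The wrist half shows the cap at (232,172), between the fingers and nearly centred. I'll check the centring with the wrist depth.

```bash
cat > cap.py <<'E'
from m import *
s=ctrl.read_state();p=s["eef_pos"];R=Ro.from_euler("xyz",s["tool_rot"])
im=ctrl.get_image("wrist");P=pts(im);P=P[im["depth"]>0]
q=near(P,(562,-211),40,188,206);q=q[abs(q[:,2]-np.median(q[:,2]))<3]
c,n=circ(q);print("cap",c,n,"tool-frame mm",R.inv().apply(np.array([c[0],c[1],c[5]])-p).round(1),"p",p.round(1))
E
python3 cap.py
```

```text
cap [ 560.3 -211.6   25.9  562.1 -210.5  198. ] 6054 tool-frame mm [-5.2  2.2 14.3] p [ 562.9 -206.5  212.3]
```

```bash
python3 -m crank '[[[-0.15,0.1,0,0,0,0.1],[0,0,0.4,0,0,0],[0,0,0.4,0,0,0],[0,0,0,0,0,0],[0,0,0,0,0,0]]]'
python3 go.py 561.8 -211.3 166 0 0 -1 -50; python3 cap.py
```

```text
clock: 17.05
eef_pos: [562.9, -214.0, 188.6]
tool_rot: [3.141, -0.001, 0.701]
force: [-0.2, -0.4, -0.8]
width: 85.2
t 17.05 p [ 562.9 -214.   188.6] q [ 0.02  0.65  0.48  1.71 -0.38  0.87 -0.21] w 85.2 F [-0.2 -0.4 -0.8]
world d [ -1.1   2.7 -22.6] shift now [ 0.03 -0.09  0.75] shift in target axes [ 0.03 -0.09  0.75] turn [ 0.01 -0.01  0.02]
cap [ 560.7 -212.    25.8  562.4 -210.4  198. ] 8071 tool-frame mm [-0.4 -3.  -9.4] p [ 562.9 -214.   188.6]
```

```bash
python3 -m crank '[[[0.02,-0.08,0.4,0,0,0],[0,0,0.35,0,0,0],[0,0,0,0,0,0],[0,0,0,0,0,0]]]'
python3 go.py 561.8 -211.3 166 0 0 -1 -50
```

```text
clock: 17.43
eef_pos: [562.7, -212.5, 166.3]
tool_rot: [3.139, -0.002, 0.701]
force: [0.6, -0.8, 0.1]
width: 85.6
t 17.43 p [ 562.7 -212.5  166.3] q [ 0.03  0.68  0.46  1.74 -0.39  0.82 -0.19] w 85.6 F [ 0.6 -0.8  0.1]
world d [-0.9  1.2 -0.3] shift now [ 0.   -0.05  0.01] shift in target axes [ 0.   -0.05  0.01] turn [ 0.03 -0.02  0.02]
```

Centred, with the TCP at z = 166. I'll close on the cap, then press.

```bash
python3 -m crank '[[[0,0,0,0,0,0],[0,0,0,0,0,0],[0,0,0,0,0,0],[0,0,0,0,0,0],[0,0,0,0,0,0],[0,0,0,0,0,0]]]' 1; python3 st.py
python3 -m crank '[[[0,0,0.08,0,0,0],[0,0,0.08,0,0,0],[0,0,0.08,0,0,0]]]'; python3 st.py
```

```text
clock: 17.93
eef_pos: [563.4, -213.0, 168.1]
tool_rot: [3.137, -0.003, 0.701]
force: [-0.2, -0.3, -2.0]
width: 50.5
t 17.93 q [ 0.03  0.67  0.46  1.73 -0.39  0.82 -0.19] p [ 563.4 -213.   168.1] F [-0.2 -0.3 -2. ] w 50.5
[[0.764, 0.645, 0.005], [0.645, -0.764, -0.001], [0.003, 0.004, -1.0]]
clock: 18.18
eef_pos: [563.5, -213.0, 162.4]
tool_rot: [3.137, -0.004, 0.701]
force: [-2.0, 0.8, 6.8]
width: 50.7
t 18.18 q [ 0.04  0.68  0.46  1.74 -0.4   0.81 -0.19] p [ 563.5 -213.   162.4] F [-2.   0.8  6.8] w 50.7
[[0.764, 0.645, 0.007], [0.645, -0.764, -0.001], [0.004, 0.005, -1.0]]
```

```bash
python3 -m crank '[[[0,0,0.1,0,0,0],[0,0,0.1,0,0,0]]]'
python3 -m crank '[[[0,0,0.1,0,0,-0.9],[0,0,0.1,0,0,-0.9],[0,0,0.1,0,0,-0.9]]]'; python3 st.py
```

```text
clock: 18.35
eef_pos: [563.6, -213.1, 158.3]
tool_rot: [3.137, -0.006, 0.701]
force: [-7.4, 4.0, 32.6]
width: 50.8
clock: 18.6
eef_pos: [565.0, -213.0, 158.5]
tool_rot: [3.131, -0.009, 0.992]
force: [-6.5, 4.7, 22.7]
width: 50.4
t 18.6 q [ 0.09  0.67  0.37  1.74 -0.33  0.78  0.04] p [ 565.  -213.   158.5] F [-6.5  4.7 22.7] w 50.4
[[0.547, 0.837, 0.014], [0.837, -0.547, 0.002], [0.009, 0.01, -1.0]]
```

```bash
python3 -m crank '[[[-0.03,-0.05,0.08,0.05,-0.05,-0.95],[-0.02,-0.03,0.08,0.05,-0.05,-0.95],[0,-0.03,0.08,0,0,-0.95],[0,-0.03,0.08,0,0,-0.95],[0,-0.02,0.08,0,0,-0.95]]]'; python3 go.py 562.5 -212 158.5 0 0 -1 50; python3 -c "
from h import *
print(ctrl.read_state()['torque'])"
```

```text
clock: 19.02
eef_pos: [564.3, -211.4, 158.5]
tool_rot: [3.128, -0.001, 1.514]
force: [-4.6, 2.6, 17.4]
width: 50.5
t 19.02 p [ 564.3 -211.4  158.5] q [ 0.18  0.65  0.22  1.74 -0.2   0.76  0.44] w 50.5 F [-4.6  2.6 17.4]
world d [-1.8 -0.6 -0. ] shift now [-0.02 -0.06  0.  ] shift in target axes [ 0.03 -0.05  0.  ] turn [ 0.12  0.05 -8.88]
[ 0.52933248  1.09162927 -0.14961054]
```

```bash
python3 -m crank '[[[0,-0.05,0.08,0.03,0,-0.95],[0,-0.04,0.08,0.03,0,-0.95],[0,-0.03,0.08,0,0,-0.95],[0,-0.03,0.08,0,0,-0.95],[0.02,-0.02,0.08,0,0,-0.95],[0.02,-0.02,0.08,0,0,-0.95],[0.02,0,0.08,0,0,-0.95],[0.02,0,0.08,0,0,-0.95]]]'; python3 go.py 562.5 -212 158.5 0 0 -1 50; python3 -c "
from h import *
print(ctrl.read_state()['torque'])"
```

```text
clock: 19.68
eef_pos: [563.2, -211.0, 158.6]
tool_rot: [3.124, 0.021, 2.346]
force: [-4.5, 1.0, 16.3]
width: 50.7
t 19.68 p [ 563.2 -211.   158.6] q [ 0.33  0.63 -0.02  1.76  0.01  0.73  1.08] w 50.7 F [-4.5  1.  16.3]
world d [-0.7 -1.  -0.1] shift now [-0.01 -0.04  0.  ] shift in target axes [-0.   -0.04  0.  ] turn [ 0.15  0.2  -0.93]
[ 0.28776149  0.98782968 -0.10758344]
```

```bash
python3 -m crank '[[[0,0,-0.2,0.15,0.2,0],[0,0,-0.3,0,0,0],[0,0,-0.3,0,0,0],[0,0,0,0,0,0]]]'; python3 go.py 562.5 -211.5 228.1 0 0 -1 44.4; python3 -c "
from h import *
print(ctrl.read_state()['torque'])"
```

```text
clock: 20.02
eef_pos: [563.6, -212.1, 185.8]
tool_rot: [3.138, 0.002, 2.349]
force: [0.7, 0.1, -0.2]
width: 50.7
t 20.02 p [ 563.6 -212.1  185.8] q [ 0.33  0.61 -0.02  1.71  0.01  0.82  1.08] w 50.7 F [ 0.7  0.1 -0.2]
world d [-1.1  0.6 42.3] shift now [ 0.04 -0.01 -1.41] shift in target axes [ 0.04 -0.01 -1.41] turn [0.03 0.02 0.04]
[ 0.01278315 -0.04623224  0.00893103]
```

The cap lifts with no resistance (force about 0 N). I'll raise it to 60 mm above its seat, which is TCP z of about 228.

```bash
python3 -m crank '[[[0.02,0,-0.5,0,0,0],[0.02,0,-0.45,0,0,0],[0,0,-0.42,0,0,0],[0,0,0,0,0,0],[0,0,0,0,0,0]]]'; python3 go.py 562.5 -211.5 228.1 0 0 -1 44.4
cat > fin.py <<'E'
from m import *
S=ctrl.get_image("scene");T=ctrl.get_image("top")
for n,im in(("scene",S),("top",T)):
    P=pts(im);P=P[im["depth"]>0]
    q=near(P,(562,-211),24,248,266);print(n,"cap top z",np.percentile(q[:,2],[5,50,95]).round(1),len(q),circ(q)[0] if len(q)>5 else "")
W=ctrl.get_image("wrist");P=pts(W);P=P[W["depth"]>0];q=near(P,(562,-211),35,240,270);q=q[abs(q[:,2]-np.median(q[:,2]))<4]
print("wrist cap",circ(q)); A=np.c_[q[:,:2]-q[:,:2].mean(0),np.ones(len(q))];print("tilt deg",np.degrees(np.linalg.lstsq(A,q[:,2],rcond=None)[0][:2]).round(1))
b=cv2.resize(S["color"][100:240,140:364],(640,400));c=cv2.resize(S["color"][200:300,330:490],(640,400))
cv2.imwrite("pics/fin.png",cv2.resize(np.vstack([np.hstack([b,c]),np.hstack([W["color"],T["color"]])])[...,::-1],(800,500)))
E
python3 fin.py
```

```text
clock: 20.43
eef_pos: [561.1, -210.9, 226.0]
tool_rot: [3.139, 0.001, 2.348]
force: [-0.2, -0.3, -0.1]
width: 50.8
t 20.43 p [ 561.1 -210.9  226. ] q [ 0.33  0.56 -0.02  1.67  0.01  0.91  1.08] w 50.8 F [-0.2 -0.3 -0.1]
world d [ 1.4 -0.6  2.1] shift now [-0.05  0.02 -0.07] shift in target axes [-0.05  0.02 -0.07] turn [0.03 0.01 0.02]
scene cap top z [253.9 256.8 259.1] 61 [ 562.1 -211.    23.9  570.1 -220.6  256.8]
top cap top z [253.5 256.4 259.2] 216 [ 558.1 -206.8   22.6  554.8 -204.3  256.4]
wrist cap (array([ 556.7, -204.9,   33.2,  558.5, -208.8,  256. ]), 11238)
tilt deg [ 0.8 -0.4]
```

View pics/fin.png

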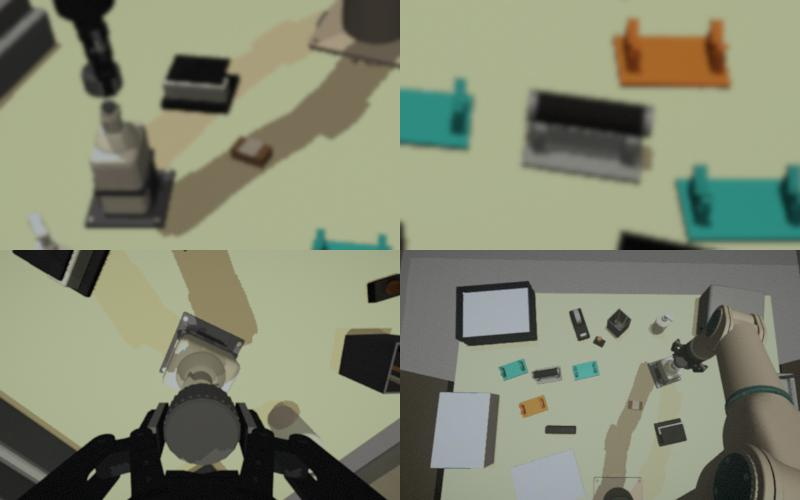

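The cap is held, level and off the bare neck (top left). The roller is still in the cradle (top right). One small correction, then I'll hand in.

```bash
python3 -m crank '[[[-0.05,0.02,-0.07,0,0,0],[0,0,0,0,0,0],[0,0,0,0,0,0],[0,0,0,0,0,0]]]'; python3 go.py 562.5 -211.5 228.1 0 0 -1 44.4; python3 fin.py; python3 rl.py 542.5 318.5 55; python3 -c "
from h import *
im=ctrl.get_image('top');P=pts(im)
for q in('stapler','punch','tape_dispenser','pen_cup','gel_bottle','stamp','staple_box'):
    for r in ctrl.search_frame(q,im)[:1]: print(q,round(r['conf'],2),np.round(r['extent']))
"
```

```text
clock: 20.92
eef_pos: [561.3, -211.1, 225.1]
tool_rot: [3.141, -0.004, 2.348]
force: [-0.1, 0.3, 0.2]
width: 50.8
t 20.92 p [ 561.3 -211.1  225.1] q [ 0.33  0.56 -0.02  1.67  0.01  0.92  1.08] w 50.8 F [-0.1  0.3  0.2]
world d [ 1.2 -0.4  3. ] shift now [-0.04  0.02 -0.1 ] shift in target axes [-0.04  0.02 -0.1 ] turn [ 0.   -0.04  0.02]
scene cap top z [253.3 255.3 258. ] 59 [ 562.3 -211.    23.8  570.2 -220.1  255.3]
top cap top z [253.  255.6 257.7] 227 [ 558.5 -207.1   22.6  555.  -205.   255.6]
wrist cap (array([ 556.8, -205. ,   33.4,  558.9, -209. ,  255.5]), 11266)
tilt deg [ 0.6 -0.3]
m0 [542.5 318.5  55. ]
scene 250 b0 -0.5 yaw 1.3deg z0 1.1 pitch -2.1deg res 1.68
top 191 b0 1.1 yaw -0.5deg z0 -0.1 pitch -0.4deg res 1.2
[('scene', np.int64(250), array([-58.7,  58.7])), ('top', np.int64(191), array([-59.1,  59.5]))]
stapler 0.93 [258. 289.  52.  17.]
punch 0.57 [432. 293.  56.  46.]
tape_dispenser 0.85 [284. 118.  35.  51.]
pen_cup 0.77 [349. 116.  41.  50.]
gel_bottle 0.96 [420. 116.  34.  36.]
stamp 0.76 [320. 147.  17.  16.]
staple_box 0.67 [376. 248.  19.  14.]
```

```bash
python3 -m crank '[[[-0.05,0.02,-0.12,0,0,0],[0,0,-0.05,0,0,0]]]'; python3 go.py 562.5 -211.5 228.1 0 0 -1 44.4; python3 fin.py; python3 st.py
```

```text
clock: 21.73
eef_pos: [562.8, -211.8, 230.7]
tool_rot: [3.141, -0.004, 2.348]
force: [0.1, -0.5, -1.0]
width: 50.4
t 21.73 p [ 562.8 -211.8  230.7] q [ 0.33  0.56 -0.02  1.66  0.01  0.93  1.08] w 50.4 F [ 0.1 -0.5 -1. ]
world d [-0.3  0.3 -2.6] shift now [ 0.01 -0.    0.09] shift in target axes [ 0.01 -0.    0.09] turn [ 0.   -0.04  0.02]
scene cap top z [251.  260.8 263.4] 62 [ 563.4 -211.1   23.8  565.9 -216.2  260.8]
top cap top z [251.8 261.1 263.7] 263 [ 559.2 -208.7   23.4  555.3 -205.3  261.1]
wrist cap (array([ 557.4, -205.2,   33.4,  560.1, -209.7,  260.9]), 11299)
tilt deg [ 0.6 -0.3]
t 21.88 q [ 0.33  0.56 -0.02  1.66  0.01  0.93  1.08] p [ 562.4 -211.6  230.4] F [-0.6 -1.1 -0.7] w 50.8
[[-0.701, 0.713, -0.003], [0.713, 0.701, 0.003], [0.005, -0.0, -1.0]]
```

```bash
python3 -m crank '[[[0,0,0.07,0,0,0]]]'; python3 st.py; python3 -c "
from cell import ctrl
print(ctrl.finish_job())"
```

```text
clock: 21.97
eef_pos: [562.6, -211.7, 228.6]
tool_rot: [3.141, -0.004, 2.348]
force: [-0.5, 0.4, -0.9]
width: 50.8
t 21.97 q [ 0.33  0.56 -0.02  1.66  0.01  0.93  1.08] p [ 562.6 -211.7  228.6] F [-0.5  0.4 -0.9] w 50.8
[[-0.701, 0.713, -0.003], [0.713, 0.701, 0.003], [0.004, 0.0, -1.0]]
the job is handed in; nothing more can be done
None
```

The roller is lying in the grey cradle, and I handed the job in at 22 s with the opened cap still in the gripper. I got no verdict back.

- **Roller:** I gripped it standing, turned it 90° and released it in the cradle. My last check put it within about 1 mm of centre along the cradle and at its seat height.
- **Cap:** I pressed it to the bottom, with a peak force reading of about 33 N and about 16–23 N while turning. It turned 94° anticlockwise and came off with almost no resistance.
- **Final hold:** the gripper is level (tilt under 0.5°), over the bottle axis to within about 1 mm, and 60.5 mm above where it gripped the cap. The last camera check came just before a final 2 mm lowering. It showed the cap top 63 mm above its seat.
- **Other things:** the stapler, punch, tape dispenser, pen cup, gel bottle, stamp and staple box showed no shift beyond detection noise in the top picture.

**Checks that disagreed:**
- After lifting the roller, its middle was about 12 mm along its axis from where I expected. I corrected for this from the camera before placing it.
- The final roller fits differed between the two cameras by about 2° in yaw and tilt, which I took as noise.
- The cap's centre measured from the final pictures was off by up to about 8 mm. The fingers were in view of those fits, so I relied on the arm's position reading instead.

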